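# Open the jar holder

### The arm

A 7-joint arm with a two-finger parallel gripper is mounted at the origin on the work surface. World frame = base frame: x ahead of the robot, y to its left, z up, the work surface at z = 0. Lengths are in m, angles in rad, forces in N, time in s.
With the tool pointing down it reaches from about 0.425 to 0.925 m from the base axis. Payload 6.8 kg.
Tool frame: the origin (TCP) lies on the centre line of the jaws, within the pads' length; the fingertips stand 17 mm ahead of it and the grasp point (between the pads) lies 2 mm behind it; z points along the fingers, x is the direction in which the jaws open and shut, and the axes are right-handed (so a half turn about z gives the same grasp; the last joint's range is limited). The gripper opens to 85 mm and grips with 20 to 120 N. Pads are 22 mm wide; open, the fingers measure 114 mm over their backs; the gripper's body (76 mm by 85 mm) begins 54 mm behind the grasp point. The pads swing forward as they close: fully open they stand 13 mm farther back than shut.
Start: joints at [1.06, 0.477, 0.022, 1.555, -0.011, 1.109, -0.083], TCP at [0.265, -0.621, 0.217] pointing down, gripper open.
Joint ranges: [-2.96, 2.96], [-0.34, 2.1], [-1.41, 1.46], [0.24, 2.44], [-1.37, 4.51], [0.17, 1.92], [-2.96, 2.96]. Speed limits (rad/s): [2.39, 2.39, 3.14, 3.14, 3.14, 3.14, 3.14].

### API

Orientations are given as a rotation vector (axis times angle).
In Python, from bench import r gives the robot as it stands.
- The arm moves only by the tool arm_command, never from a script. Its argument "increments" is a list of rows, each a list of 3 entries, a list of its own where there are three numbers: the shift along the world's x, y, z in m, then the turn, a rotation vector about the world's x, y, z in rad, then the opening in per cent of the stroke, from 0 (shut) to 100 (fully open). A call has 1 to 10 rows; each row is the pose to reach, as a shift and turn from the pose commanded when the call began; what a row does not reach only later rows make up. A row lasts 1/10 s, in which the tool goes at most 50 mm and 8.59 degrees, less where a joint would pass 70% of its speed; a pose out of reach is approached as far as the arm can. A call with a gripper value outside its range is refused whole. The fingers move at their own pace and stop on an object; "newtons" is the grip in N (left out, the last holds). Time passes only in rows, so rows that repeat a pose let the fingers close. It gives the time, the measured TCP pose, the force and the opening at its end, in the units of the state.
- r.get_obs(): the state, without advancing time (a new reading comes with each control period).
- r.grab_frame(name): name is "side" or "top"; returns the picture (420x560x3 uint8, blue, green, red); there is no depth.
- r.camera_model(name): a dict with "camera_matrix" (3x3 intrinsics, pixels), "D" ([k1, k2, p1, p2, k3] as OpenCV has them; the pictures are not rectified), "camera_from_world" (4x4, takes a point from world to camera coordinates). Camera axes: x right, y down, z forward; pixel columns grow to the right and rows downward; lengths in m; the calibration is good to about 2 mm. A picture is of the moment at which its call begins. camera_model takes no time and is no camera call.
- r.hand_in(): hands the job in, once; it reports no verdict.
The state is a dict: "clock": time; "joints": joint angles; "qvel": joint speeds; "tau": joint torques, N m; "tcp_pos": TCP position; "orientation": TCP orientation; "contact_force": force on the tool from outside, world axes, zero at the start; "moment": the same for the moment, N m; "grip_width": finger opening in m.
Only numpy, scipy, OpenCV 4.12 (cv2) and the standard library are available. Lean on these libraries where they do the work, as an engineer would, in place of code of your own. Each camera call takes 0.05 s, during which the arm holds its last target. There are 200 camera calls.

### The job

Open the jar holder so that the jam jar is free to be taken out later: press the orange release pad on top of the sliding jaw, keep it pressed and push the jaw back along its toothed bar, away from the jar, fully home against the end stop; then let go so that the pad springs back up. Work with the fingers only. Do not touch or move the jam jar, and leave the plate, spatula, grater and red loaf bin where they are.

Things in the scene. Friction and masses are not known exactly. Their poses are not given: they have to be found in the camera images.
- holder: (all sizes here in mm) jar holder, fixed to the counter: white board 110 (x) by 250 (y) by 20 high. Origin at the centre of its underside; z up. Its y axis runs along the toothed steel bar, from the grey fixed jaw (y = -111) past the jar (y = -70) to the sliding jaw and the grey end stop (y = 102 to 118, top 50 above the counter). The jaw slides back along +y.
- pad_top (a point): centre of the upper face of the orange release pad on top of the sliding jaw: at rest 105 above the counter, 50 (holder x) by 44 (holder y), level, same axes as the holder. In front of it (-y) the jaw plate, 80 wide, ends 86 above the counter; behind it (+y) stands the jaw's rear lip; nothing rises at its x sides.
- lip_top (a point): middle of the top edge of the grey rear lip of the sliding jaw, 122 above the counter, 17 above the resting pad. The lip is 56 wide (holder x) and 8 thick; its face towards the pad is 23 from the pad's centre. A fingertip that holds the pad down can push the jaw back by this face.
- release (a joint): travel of the release pad, m: 0 up, grows as it is pressed straight down, 0.008 at its stop. Spring: about 2.4 N to start, 5.6 N at the stop. From about 0.004 on the pawl is clear of the teeth; let go, it springs back up. With the pad up the jaw can move back at most about 6 mm before a tooth blocks it.
- jaw (a joint): travel of the sliding jaw along the holder's +y, m: 0 is closest to the jar, 0.070 fully back against the end stop. It starts between 0 and 0.016. With the release held down it slides with about 2 to 3 N.
- jaw_front (a point): middle of the jaw's rubber face towards the jar, 55 above the counter; 36 from the pad's centre along the holder's -y.
- jar: closed jam jar of amber glass with red lid, 66 across, 85 high, standing loose on the holder's board between the jaws, its top 105 above the counter, about 0.35 kg. Origin at the centre of its underside.
- plate: white ceramic plate, 190 across, 20 high, loose on the counter beyond the fixed jaw. Origin at the centre of its underside.
- spatula: wooden spatula, 285 long, at most 55 wide and 10 high, lying loose on the robot's side of the holder. Origin at its underside, 150 from the handle's end; y towards the blade.
- grater: flat steel grater with black handle, 223 long, 80 wide, 14 high, lying loose on the far side of the holder. Origin at its underside, 118 from the handle's end; y towards the blade.
- loaf_bin: red plastic loaf bin, 308 (x) by 168 (y) by 136 high, heavy, does not move. Origin at the centre of its underside.
Mind the look-alikes: they are no part of the job. There is more than one size of the jar; the job needs the larger.

How it is judged:
By the outcome, as a careful person would: the job done as asked, in the order asked, and still so for the second after the job is handed in, with the robot touching nothing.
It also fails if it takes over 35 s, if anything falls off the work surface, if the arm or the gripper's body presses on something with over 40 N, if the wrist force passes 120 N, or if a joint passes its speed limit or range.

## Working session

There is one attempt and no reset: what is moved stays moved. The work goes in short steps, Python scripts to look and compute and a tool call to move; the robot and the scene stay as the last step left them, time stands still between calls to the robot, and variables do not carry over. Pictures are saved under pics/ and viewed, about 8 in all and at most 12, crops included, and the job is handed in when it is done.

Besides the shell and the picture viewer there is one more tool, called after ">>>" in YAML: its name, and indented under it one key for each argument. arm_command: Moves the arm, as the interface text tells. Its arguments: {"type":"object","properties":{"increments":{"type":"array","items":{"type":"array"}},"newtons":{"type":"number"}},"required":["increments"]}

```bash
mkdir -p pics; python3 - <<'E'
from bench import r
import cv2
for n in("side","top"):
    cv2.imwrite(f"pics/{n}0.png",r.grab_frame(n)); m=r.camera_model(n); print(n,m)
o=r.get_obs();print(o)
E
```

```text
side {'camera_matrix': array([[441.36124634,   0.        , 282.81523705],
       [  0.        , 441.36124634, 212.27810005],
       [  0.        ,   0.        ,   1.        ]]), 'D': array([-0.039711,  0.      ,  0.      ,  0.      ,  0.      ]), 'camera_from_world': array([[ 0.9829437 , -0.18335714, -0.01420721, -0.49132483],
       [-0.14968429, -0.75275852, -0.64105321,  0.22726887],
       [ 0.10684708,  0.63224581, -0.76736493,  1.12174047],
       [ 0.        ,  0.        ,  0.        ,  1.        ]])}
top {'camera_matrix': array([[489.76860978,   0.        , 284.73114865],
       [  0.        , 489.76860978, 215.00187529],
       [  0.        ,   0.        ,   1.        ]]), 'D': array([-0.04278421,  0.        ,  0.        ,  0.        ,  0.        ]), 'camera_from_world': array([[-0.02317045, -0.99961776,  0.01508167,  0.10106006],
       [-0.98697586,  0.02047006, -0.15956072,  0.51928302],
       [ 0.15919101, -0.01858234, -0.9870729 ,  1.48686303],
       [ 0.        ,  0.        ,  0.        ,  1.        ]])}
{'clock': 0.1, 'joints': array([ 1.05987803,  0.47774019,  0.02233696,  1.55633492, -0.01153107,
        1.10931997, -0.08312291]), 'qvel': array([ 6.15278681e-04, -1.86997488e-03, -7.97858586e-04, -3.39575681e-03,
       -1.36369051e-05, -1.44575621e-03, -5.38738838e-04]), 'tau': array([ 5.15262174e-03, -5.97756529e+01,  1.61443133e+00, -2.81953561e+01,
        1.29472141e-02,  4.99814720e-03,  4.54316009e-06]), 'tcp_pos': array([ 0.2643896 , -0.62045845,  0.21571505]), 'orientation': array([-2.62022055e+00,  1.73168533e+00,  2.27081559e-03]), 'contact_force': array([-0.57729466, -0.32612698,  0.82064841]), 'moment': array([ 0.01907952, -0.00054995, -0.02218299]), 'grip_width': 0.08512040417313421}
```

View pics/side0.png

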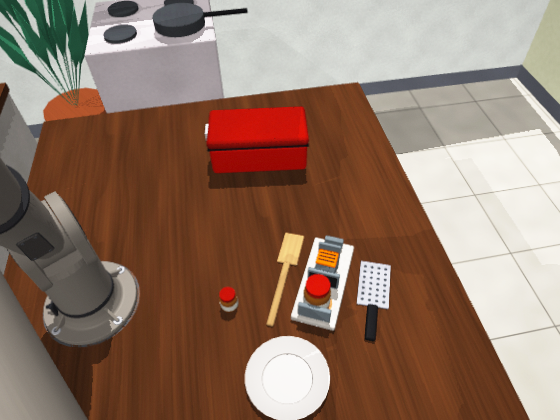

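View pics/top0.png

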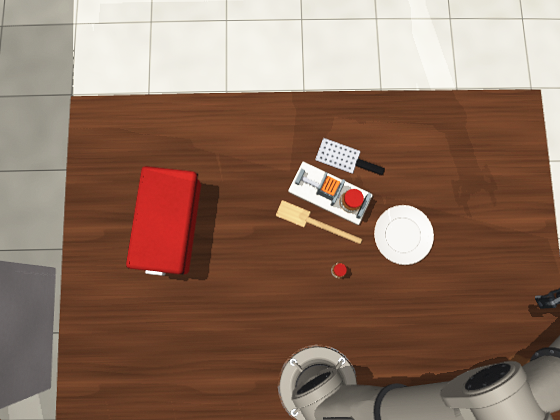

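Side view: the holder is at (325,283), its jar with red lid at (317,287), the orange pad at (327,258). Top view: jar at (352,200), pad at (331,186). There are two jars. The small one, side (228,298) and top (340,270), stands alone on the counter, so it's a look-alike. The large one on the holder is the one meant. Next I'll measure, with an enlarged crop.

```bash
cat > h.py <<'E'
import cv2,numpy as np
from bench import r
def ray(n,uv):
    m=r.camera_model(n);T=m["camera_from_world"];R=T[:3,:3]
    p=cv2.undistortPoints(np.array([[uv]],float),m["camera_matrix"],m["D"])[0,0]
    return -R.T@T[:3,3],R.T@np.r_[p,1]
def onz(n,uv,z):
    c,d=ray(n,uv);return c+d*(z-c[2])/d[2]
def two(a,b):
    A=[];B=[]
    for n,uv in(("side",a),("top",b)):
        c,d=ray(n,uv);d/=np.linalg.norm(d);P=np.eye(3)-np.outer(d,d);A.append(P);B.append(P@c)
    return np.linalg.lstsq(np.vstack(A),np.hstack(B),rcond=None)[0]
def proj(n,X):
    m=r.camera_model(n);T=m["camera_from_world"]
    return cv2.projectPoints(np.array(X,float).reshape(-1,1,3),cv2.Rodrigues(T[:3,:3])[0],T[:3,3],m["camera_matrix"],m["D"])[0].reshape(-1,2)
def blobs(img,lo,hi,amin=25):
    k=cv2.inRange(cv2.cvtColor(img,cv2.COLOR_BGR2HSV),lo,hi)
    k=cv2.morphologyEx(k,cv2.MORPH_CLOSE,np.ones((3,3)))
    cs,_=cv2.findContours(k,cv2.RETR_EXTERNAL,cv2.CHAIN_APPROX_NONE)
    return sorted([c for c in cs if cv2.contourArea(c)>amin],key=cv2.contourArea)[::-1]
E
python3 - <<'E'
from h import *
s=cv2.imread("pics/side0.png");t=cv2.imread("pics/top0.png")
for n,im in(("side",s),("top",t)):
    for nm,lo,hi in(("orange",(8,180,150),(22,255,255)),("red",(0,200,120),(4,255,255)),("white",(0,0,185),(179,40,255))):
        for c in blobs(im,lo,hi):
            q=cv2.minAreaRect(c)
            if 200<q[0][0]<400 and 140<q[0][1]<330: print(n,nm,np.round(q[0],1),np.round(q[1],1),cv2.boxPoints(q).round(1).tolist(), np.round(onz(n,q[0],.105),4))
a=cv2.resize(s[225:340,280:365],None,fx=5,fy=5,interpolation=cv2.INTER_CUBIC)
b=cv2.resize(t[150:235,275:385],None,fx=3.4,fy=3.4,interpolation=cv2.INTER_CUBIC)
o=np.zeros((575,800,3),np.uint8);o[:a.shape[0],:a.shape[1]]=a;w=min(b.shape[1],800-425);o[:b.shape[0],425:425+w]=b[:,:w]
cv2.imwrite("pics/crop1.png",o)
E
```

```text
side orange [326.9 257.7] [19.6 15.5] [[315.5, 262.8999938964844], [319.29998779296875, 247.8000030517578], [338.3999938964844, 252.60000610351562], [334.6000061035156, 267.6000061035156]] [ 0.6004 -0.0536  0.105 ]
side red [258.4 159.7] [21.7 96.3] [[209.8000030517578, 151.0], [306.0, 146.60000610351562], [307.0, 168.3000030517578], [210.8000030517578, 172.6999969482422]] [0.4881 0.3208 0.105 ]
side red [317.5 285.5] [23. 23.] [[306.0, 274.0], [329.0, 274.0], [329.0, 297.0], [306.0, 297.0]] [ 0.56   -0.1245  0.105 ]
side red [226.5 294. ] [14. 15.] [[219.0, 287.0], [234.0, 287.0], [234.0, 301.0], [219.0, 301.0]] [ 0.35   -0.1064  0.105 ]
side white [374.3 284.2] [31.8 43.8] [[356.29998779296875, 304.3999938964844], [360.6000061035156, 260.8999938964844], [392.29998779296875, 264.0], [387.8999938964844, 307.6000061035156]] [ 0.6901 -0.1467  0.105 ]
side white [334.3 284.9] [19.9 84.6] [[314.3999938964844, 323.6000061035156], [334.8999938964844, 241.5], [354.20001220703125, 246.3000030517578], [333.6000061035156, 328.3999938964844]] [ 0.5985 -0.1305  0.105 ]
side white [310.6 278.8] [
[... 353 characters left out ...]
5156, 194.8000030517578]] [ 0.5994 -0.0478  0.105 ]
top red [353. 198.] [18. 18.] [[344.0, 189.0], [362.0, 189.0], [362.0, 207.0], [344.0, 207.0]] [ 0.5587 -0.116   0.105 ]
top red [340.  269.5] [11. 12.] [[334.0, 264.0], [346.0, 264.0], [346.0, 275.0], [334.0, 275.0]] [ 0.3453 -0.068   0.105 ]
top white [330.  192.4] [77.9 33.6] [[287.6000061035156, 191.0], [302.0, 160.60000610351562], [372.3999938964844, 193.89999389648438], [358.0, 224.3000030517578]] [ 0.5771 -0.0472  0.105 ]
top white [337.3 154.9] [39.3 23.5] [[314.79998779296875, 159.3000030517578], [322.79998779296875, 137.1999969482422], [359.70001220703125, 150.5], [351.79998779296875, 172.60000610351562]] [ 0.6936 -0.074   0.105 ]
```

View pics/crop1.png

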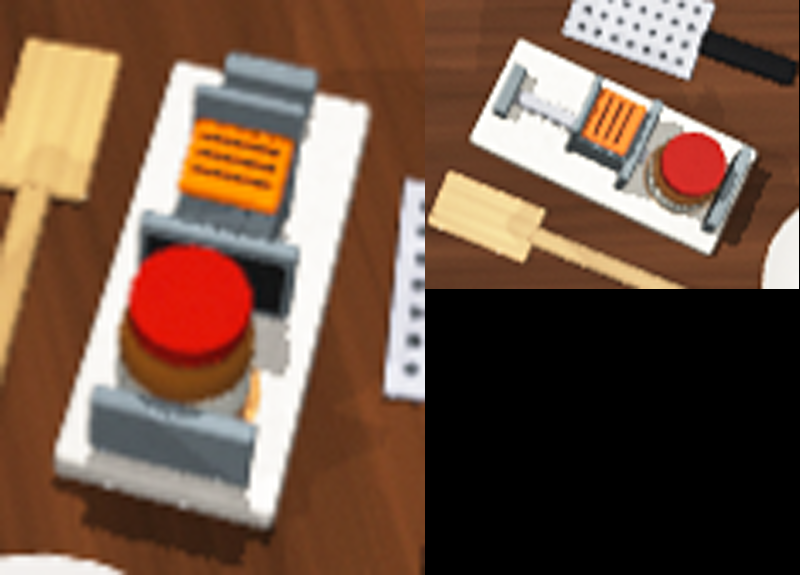

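The crop confirms it: the holder's jar has the red lid and amber body and stands between the grey jaws. The ribbed orange pad lies between the jaw plate and the grey lip, with the end stop beyond it. Now the board pose and the position of the pad.

```bash
python3 - <<'E'
from h import *
s=cv2.imread("pics/side0.png");t=cv2.imread("pics/top0.png")
print("cams",ray("side",(0,0))[0].round(3),ray("top",(0,0))[0].round(3))
# board outline on z=.02 from both views (crop pixel picks for side; box for top)
sc=[(280+x/5,225+y/5) for x,y in((178,62),(370,103),(270,513),(57,462))]
tc=[(275+(x-425)/3.4,150+y/3.4) for x,y in((471,136),(522,40),(757,152),(713,243))]
for n,q in(("side",sc),("top",tc)):
    P=np.array([onz(n,p,.02) for p in q]);print(n,P[:,:2].round(4).tolist(),"c",P.mean(0).round(4))
    print(" sides",[round(float(np.linalg.norm(P[i]-P[(i+1)%4])),4) for i in range(4)], "ang y",np.degrees(np.arctan2(*(P[0]+P[1]-P[2]-P[3])[1::-1])).round(2))
for n,im in(("side",s),("top",t)):
    c=blobs(im,(8,180,150),(22,255,255))
    for q in c[:1]:
        k=cv2.approxPolyDP(q,1.8,True)[:,0];print(n,[(tuple(map(int,p)),onz(n,p,.105)[:2].round(4).tolist()) for p in k])
# jar lid
print("lid",two((317.5,285.),(353,198)).round(4))
E
```

```text
cams [ 0.397 -0.628  0.999] [0.278 0.118 1.549]
side [[0.6056, 0.0724], [0.7015, 0.0252], [0.5873, -0.1959], [0.4932, -0.1506]] c [ 0.5969 -0.0622  0.02  ]
 sides [0.1069, 0.2488, 0.1045, 0.2497] ang y 62.96
top [[0.6053, 0.0753], [0.6973, 0.0246], [0.5846, -0.1934], [0.4991, -0.1477]] c [ 0.5966 -0.0603  0.02  ]
 sides [0.105, 0.2454, 0.097, 0.2469] ang y 63.61
side [((97, 91), [-0.0165, 0.7813]), ((90, 89), [-0.0424, 0.7994]), ((79, 91), [-0.0802, 0.7957]), ((78, 104), [-0.0747, 0.7174]), ((75, 105), [-0.0843, 0.7138]), ((75, 97), [-0.09, 0.7617]), ((72, 96), [-0.1013, 0.7702]), ((74, 90), [-0.0988, 0.806]), ((52, 100), [-0.1683, 0.7616]), ((44, 110), [-0.1868, 0.7084]), ((46, 120), [-0.1709, 0.6502]), ((96, 114), [-0.0079, 0.6468]), ((103, 110), [0.0136, 0.664])]
top [((327, 176), [0.6281, -0.0401]), ((321, 189), [0.5882, -0.0204]), ((333, 194), [0.5721, -0.0561]), ((339, 182), [0.6088, -0.0758])]
lid [ 0.5614 -0.1177  0.0951]
```

>>> arm_command:
  increments:
    - [[0.02, 0.035, 0], [0, 0, 0.07], 0]
    - [[0.04, 0.07, 0], [0, 0, 0.14], 0]
    - [[0.06, 0.105, 0], [0, 0, 0.21], 0]
    - [[0.08, 0.14, 0], [0, 0, 0.28], 0]
    - [[0.1, 0.175, 0], [0, 0, 0.35], 0]
    - [[0.12, 0.21, 0], [0, 0, 0.42], 0]
    - [[0.14, 0.245, 0], [0, 0, 0.49], 0]
    - [[0.16, 0.28, 0], [0, 0, 0.56], 0]
    - [[0.18, 0.315, 0], [0, 0, 0.63], 0]
    - [[0.2, 0.35, 0], [0, 0, 0.7], 0]
  newtons: 40

```text
clock: 1.1
tcp_pos: [0.4649, -0.2694, 0.2164]
orientation: [3.057, -0.724, -0.001]
contact_force: [0.3, -0.5, 0.3]
grip_width: -0.0001
```

```bash
python3 - <<'E'
from h import *
H=np.array([.597,-.0615]);a=np.radians(63.2);yh=np.array([np.cos(a),np.sin(a)]);xh=np.array([yh[1],-yh[0]])
f=lambda x,y:(280+x/5,225+y/5)
for nm,p,z in(("pad back L",(190,122),.105),("pad back R",(297,135),.105),("lip top L",(195,88),.122),("lip top R",(307,103),.122),("plate top L",(142,213),.086),("plate top R",(298,248),.086)):
    P=onz("side",f(*p),z)[:2]-H;print(nm,(P@xh).round(4),(P@yh).round(4))
o=r.get_obs();print(o["clock"],o["tcp_pos"],cv2.Rodrigues(o["orientation"])[0][:,0],o["contact_force"],o["grip_width"])
E
```

```text
pad back L -0.0271 0.0268
pad back R 0.0252 0.0333
lip top L -0.0274 0.0353
lip top R 0.0271 0.0412
plate top L -0.0394 -0.019
plate top R 0.0379 -0.0181
1.1 [ 0.46488027 -0.26944296  0.21639426] [ 8.93696785e-01 -4.48671211e-01 -4.47699208e-04] [ 0.32099392 -0.53352247  0.25726575] -0.00012734951766340852
```

>>> arm_command:
  increments:
    - [[0.02, 0.032, 0], [0, 0, 0], 0]
    - [[0.04, 0.064, 0], [0, 0, 0], 0]
    - [[0.06, 0.096, 0], [0, 0, 0], 0]
    - [[0.08, 0.128, 0], [0, 0, 0], 0]
    - [[0.1, 0.16, 0], [0, 0, 0], 0]
    - [[0.12, 0.192, 0], [0, 0, 0], 0]
    - [[0.1385, 0.222, 0], [0, 0, 0], 0]
    - [[0.1385, 0.222, -0.03], [0, 0, 0], 0]
    - [[0.1385, 0.222, -0.06], [0, 0, 0], 0]
    - [[0.1385, 0.222, -0.06], [0, 0, 0], 0]

```text
clock: 2.1
tcp_pos: [0.5998, -0.0489, 0.1522]
orientation: [3.054, -0.727, -0.013]
contact_force: [-0.8, 0.0, -0.1]
grip_width: 0.0002
```

```bash
python3 - <<'E'
from h import *
s=r.grab_frame("side");t=r.grab_frame("top");o=r.get_obs();print(o["tcp_pos"],o["contact_force"])
p=o["tcp_pos"]-[0,0,.017];print(proj("side",p),proj("top",p))
a=cv2.resize(s[195:310,270:350],None,fx=5,fy=5,interpolation=cv2.INTER_CUBIC)
b=cv2.resize(t[140:230,285:365],None,fx=5,fy=5,interpolation=cv2.INTER_CUBIC)
q=np.zeros((575,800,3),np.uint8);q[:575,:400]=a;q[:450,400:]=b
cv2.imwrite("pics/crop2.png",q)
E
```

```text
[ 0.60274529 -0.04920047  0.15653305] [0.66609392 0.70539449 0.79174058]
[[328.34485139 247.89891341]] [[331.57360874 181.52939032]]
```

View pics/crop2.png

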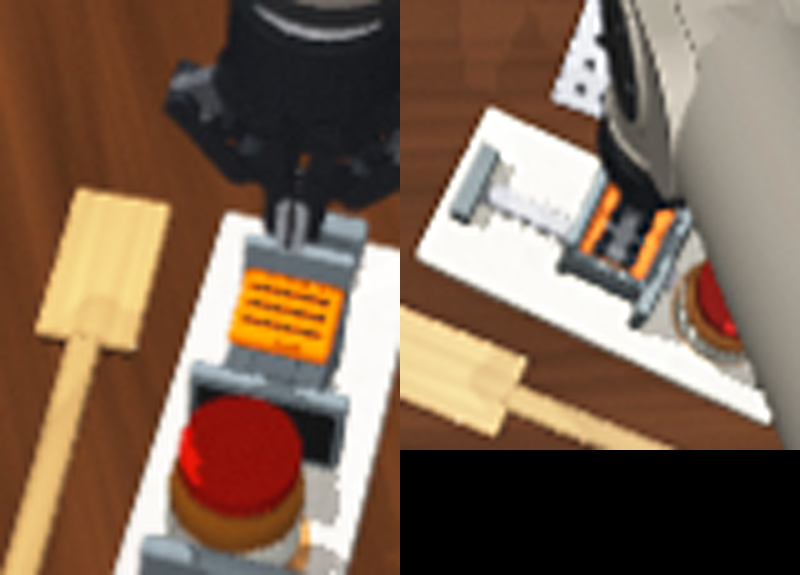

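The top crop shows the shut fingertip over the middle of the pad, about (628,235), in front of the lip. The side crop has it clear above at (292,248). Next I descend in small steps.

>>> arm_command:
  increments:
    - [[0, 0, -0.01], [0, 0, 0], 0]
    - [[0, 0, -0.02], [0, 0, 0], 0]
    - [[0, 0, -0.026], [0, 0, 0], 0]
    - [[0, 0, -0.03], [0, 0, 0], 0]
    - [[0, 0, -0.03], [0, 0, 0], 0]
    - [[0, 0, -0.03], [0, 0, 0], 0]

```text
clock: 2.8
tcp_pos: [0.6032, -0.049, 0.1267]
orientation: [-3.056, 0.729, -0.0]
contact_force: [0.6, -0.0, -0.5]
grip_width: -0.0002
```

>>> arm_command:
  increments:
    - [[0, 0, -0.002], [0, 0, 0], 0]
    - [[0, 0, -0.004], [0, 0, 0], 0]
    - [[0, 0, -0.004], [0, 0, 0], 0]
    - [[0, 0, -0.004], [0, 0, 0], 0]

```text
clock: 3.2
tcp_pos: [0.6031, -0.0489, 0.1226]
orientation: [-3.056, 0.728, 0.0]
contact_force: [1.0, 1.1, -0.3]
grip_width: 0.0004
```

>>> arm_command:
  increments:
    - [[0, 0, -0.002], [0, 0, 0], 0]
    - [[0, 0, -0.004], [0, 0, 0], 0]
    - [[0, 0, -0.004], [0, 0, 0], 0]
    - [[0, 0, -0.004], [0, 0, 0], 0]

```text
clock: 3.6
tcp_pos: [0.603, -0.049, 0.1185]
orientation: [3.056, -0.728, -0.0]
contact_force: [-0.0, -0.7, 0.3]
grip_width: -0.0002
```

>>> arm_command:
  increments:
    - [[0, 0, -0.002], [0, 0, 0], 0]
    - [[0, 0, -0.003], [0, 0, 0], 0]
    - [[0, 0, -0.003], [0, 0, 0], 0]
    - [[0, 0, -0.003], [0, 0, 0], 0]

```text
clock: 4.0
tcp_pos: [0.6031, -0.049, 0.1156]
orientation: [3.056, -0.728, -0.0]
contact_force: [0.6, -0.2, 0.3]
grip_width: 0.0003
```

>>> arm_command:
  increments:
    - [[0, 0, -0.002], [0, 0, 0], 0]
    - [[0, 0, -0.003], [0, 0, 0], 0]
    - [[0, 0, -0.003], [0, 0, 0], 0]
    - [[0, 0, -0.003], [0, 0, 0], 0]

```text
clock: 4.4
tcp_pos: [0.6031, -0.049, 0.1126]
orientation: [3.056, -0.728, -0.0]
contact_force: [0.2, 0.0, 0.3]
grip_width: 0.0002
```

>>> arm_command:
  increments:
    - [[0, 0, -0.002], [0, 0, 0], 0]
    - [[0, 0, -0.002], [0, 0, 0], 0]
    - [[0, 0, -0.002], [0, 0, 0], 0]

```text
clock: 4.7
tcp_pos: [0.6031, -0.049, 0.1105]
orientation: [3.056, -0.728, -0.0]
contact_force: [-0.2, 0.0, 0.1]
grip_width: -0.0001
```

```bash
python3 - <<'E'
from h import *
s=r.grab_frame("side");t=r.grab_frame("top");o=r.get_obs();print(o["tcp_pos"],o["contact_force"])
p=o["tcp_pos"]-[0,0,.017];print(proj("side",p),proj("top",p))
a=cv2.resize(s[195:310,270:350],None,fx=5,fy=5,interpolation=cv2.INTER_CUBIC)
b=cv2.resize(t[140:230,285:365],None,fx=5,fy=5,interpolation=cv2.INTER_CUBIC)
q=np.zeros((575,800,3),np.uint8);q[:575,:400]=a;q[:450,400:]=b
cv2.imwrite("pics/crop3.png",q)
E
```

```text
[ 0.60312116 -0.04898441  0.11061152] [-0.37536408 -0.13681247  0.48980052]
[[327.24929802 258.62269074]] [[329.85008903 184.83052898]]
```

View pics/crop3.png

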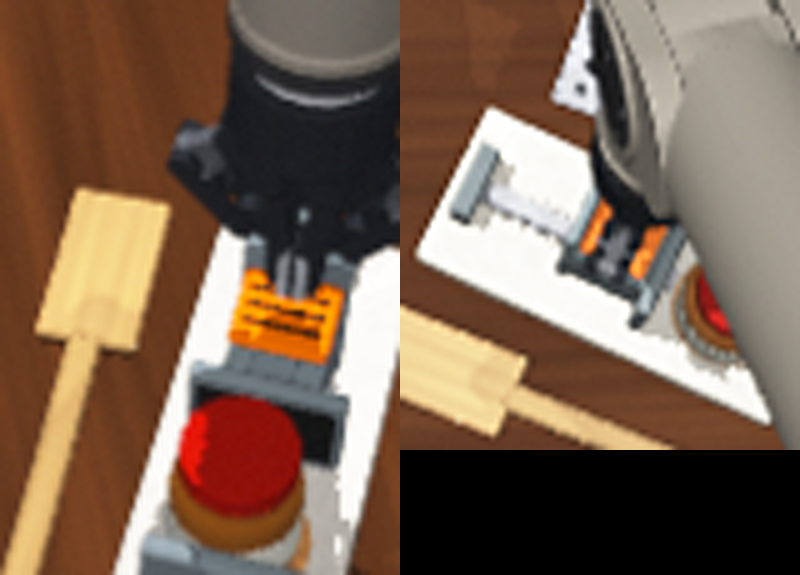

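The pad still looks up, and the fingertip's lower end at side crop (292,298) is a few pixels above the spot predicted for a 17 mm tip. So the real tip stands higher than the nominal one and isn't touching yet. I'll go on down gently.

>>> arm_command:
  increments:
    - [[0, 0, -0.002], [0, 0, 0], 0]
    - [[0, 0, -0.003], [0, 0, 0], 0]
    - [[0, 0, -0.003], [0, 0, 0], 0]

```text
clock: 5.1
tcp_pos: [0.6029, -0.049, 0.1074]
orientation: [3.056, -0.728, -0.001]
contact_force: [-0.1, 0.5, 0.0]
grip_width: 0.0003
```

>>> arm_command:
  increments:
    - [[0, 0, -0.002], [0, 0, 0], 0]
    - [[0, 0, -0.002], [0, 0, 0], 0]
    - [[0, 0, -0.002], [0, 0, 0], 0]

```text
clock: 5.4
tcp_pos: [0.603, -0.049, 0.1055]
orientation: [3.056, -0.728, -0.0]
contact_force: [0.6, 0.3, -1.7]
grip_width: -0.0002
```

>>> arm_command:
  increments:
    - [[0, 0, -0.002], [0, 0, 0], 0]
    - [[0, 0, -0.002], [0, 0, 0], 0]
    - [[0, 0, -0.002], [0, 0, 0], 0]

```text
clock: 5.7
tcp_pos: [0.6031, -0.049, 0.1035]
orientation: [-3.056, 0.729, 0.0]
contact_force: [0.1, 0.3, 0.4]
grip_width: 0.0
```

```bash
python3 - <<'E'
from h import *
s=r.grab_frame("side");t=r.grab_frame("top")
F=np.array([r.get_obs()["contact_force"]]);print(F)
a=cv2.resize(s[220:290,295:350],None,fx=8,fy=8,interpolation=cv2.INTER_CUBIC)
b=cv2.resize(t[165:215,310:354],None,fx=8,fy=8,interpolation=cv2.INTER_CUBIC)
q=np.zeros((560,800,3),np.uint8);q[:,:440]=a;q[:400,440:792]=b
cv2.imwrite("pics/crop4.png",q)
E
```

```text
[[-0.02966564 -0.88093354 -0.79848389]]
```

View pics/crop4.png

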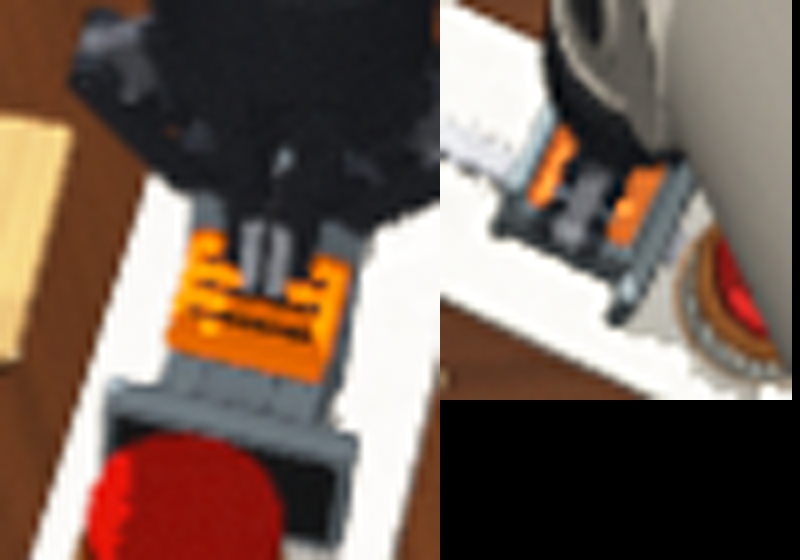

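The tip's lower end is at side crop (265,295), still visually above the pad. The pad isn't pressed, and the force readings agree. I'll continue down.

>>> arm_command:
  increments:
    - [[0, 0, -0.002], [0, 0, 0], 0]
    - [[0, 0, -0.002], [0, 0, 0], 0]
    - [[0, 0, -0.002], [0, 0, 0], 0]

```text
clock: 6.1
tcp_pos: [0.603, -0.049, 0.1015]
orientation: [3.056, -0.728, -0.0]
contact_force: [0.3, -0.7, 0.2]
grip_width: 0.0001
```

>>> arm_command:
  increments:
    - [[0, 0, -0.002], [0, 0, 0], 0]
    - [[0, 0, -0.002], [0, 0, 0], 0]
    - [[0, 0, -0.002], [0, 0, 0], 0]

```text
clock: 6.4
tcp_pos: [0.603, -0.049, 0.0995]
orientation: [3.056, -0.728, -0.0]
contact_force: [1.1, -0.7, -0.1]
grip_width: -0.0001
```

>>> arm_command:
  increments:
    - [[0, 0, -0.002], [0, 0, 0], 0]
    - [[0, 0, -0.002], [0, 0, 0], 0]
    - [[0, 0, -0.002], [0, 0, 0], 0]

```text
clock: 6.7
tcp_pos: [0.6031, -0.049, 0.0975]
orientation: [-3.056, 0.729, 0.0]
contact_force: [0.2, -0.2, -0.2]
grip_width: 0.0001
```

```bash
python3 - <<'E'
from h import *
s=r.grab_frame("side");t=r.grab_frame("top")
o=r.get_obs();print(o["contact_force"],o["tau"].round(2),o["joints"].round(4),o["tcp_pos"])
p=o["tcp_pos"]
for z in(0,.017,-.017): print(z,proj("side",p-[0,0,z]),proj("top",p-[0,0,z]))
a=cv2.resize(s[220:290,295:350],None,fx=8,fy=8,interpolation=cv2.INTER_CUBIC)
b=cv2.resize(t[165:215,310:354],None,fx=8,fy=8,interpolation=cv2.INTER_CUBIC)
q=np.zeros((560,800,3),np.uint8);q[:,:440]=a;q[:400,440:792]=b
cv2.imwrite("pics/crop5.png",q)
E
```

```text
[ 0.42803958  0.13871206 -0.03602116] [ 0.000e+00 -5.615e+01 -3.820e+00 -2.296e+01  1.000e-02  0.000e+00
 -0.000e+00] [ 0.2385  0.5207 -0.345   1.8111  0.2262  0.8483 -0.6827] [ 0.60313854 -0.04898     0.09764754]
0 [[327.36041531 257.69745952]] [[329.98905464 184.53238482]]
0.017 [[326.923395   261.54793191]] [[329.40173807 185.75437943]]
-0.017 [[327.80789255 253.75205858]] [[330.58971555 183.28258205]]
```

View pics/crop5.png

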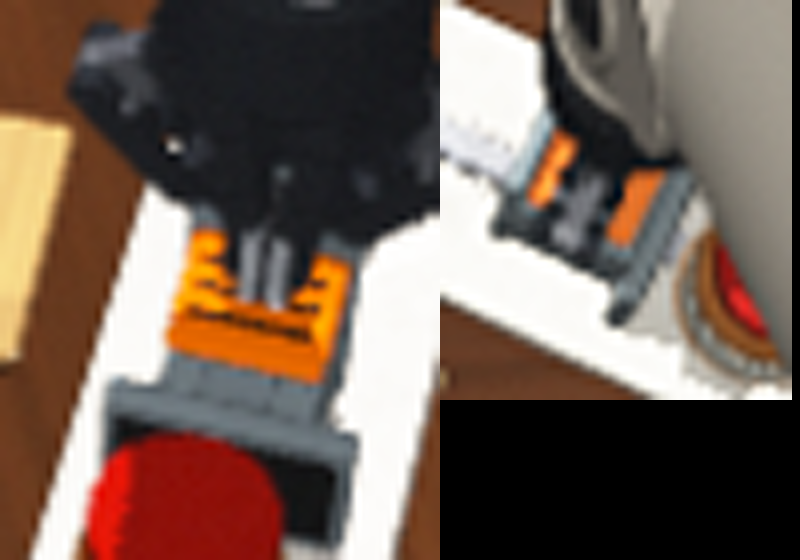

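The tip's lower end is now at side crop (265,308), i.e. row 258.5. Taking the finger's near edge, that puts it at z ≈ 0.108, about 3 mm above the pad. That disagrees with the stated 17 mm tip length, so I'm trusting contact rather than the number.

>>> arm_command:
  increments:
    - [[0, 0, -0.002], [0, 0, 0], 0]
    - [[0, 0, -0.002], [0, 0, 0], 0]
    - [[0, 0, -0.002], [0, 0, 0], 0]

```text
clock: 7.1
tcp_pos: [0.603, -0.049, 0.0955]
orientation: [3.056, -0.728, -0.0]
contact_force: [-1.0, 0.6, -0.9]
grip_width: -0.0001
```

>>> arm_command:
  increments:
    - [[0, 0, -0.002], [0, 0, 0], 0]
    - [[0, 0, -0.002], [0, 0, 0], 0]
    - [[0, 0, -0.002], [0, 0, 0], 0]

```text
clock: 7.4
tcp_pos: [0.603, -0.049, 0.0935]
orientation: [3.056, -0.728, -0.0]
contact_force: [-0.2, 1.4, -0.8]
grip_width: 0.0001
```

>>> arm_command:
  increments:
    - [[0, 0, -0.002], [0, 0, 0], 0]
    - [[0, 0, -0.002], [0, 0, 0], 0]
    - [[0, 0, -0.002], [0, 0, 0], 0]

```text
clock: 7.7
tcp_pos: [0.603, -0.049, 0.0915]
orientation: [3.056, -0.729, -0.0]
contact_force: [-0.4, -0.6, -0.4]
grip_width: 0.0002
```

>>> arm_command:
  increments:
    - [[0, 0, -0.002], [0, 0, 0], 0]
    - [[0, 0, -0.002], [0, 0, 0], 0]
    - [[0, 0, -0.002], [0, 0, 0], 0]

```text
clock: 8.0
tcp_pos: [0.6034, -0.049, 0.0899]
orientation: [-3.056, 0.728, -0.001]
contact_force: [0.1, 0.9, 2.3]
grip_width: -0.0007
```

>>> arm_command:
  increments:
    - [[0, 0, -0.002], [0, 0, 0], 0]
    - [[0, 0, -0.002], [0, 0, 0], 0]
    - [[0, 0, -0.002], [0, 0, 0], 0]

```text
clock: 8.3
tcp_pos: [0.6033, -0.049, 0.0878]
orientation: [-3.056, 0.728, -0.001]
contact_force: [1.0, 1.1, 3.0]
grip_width: 0.0
```

```bash
python3 - <<'E'
from h import *
s=r.grab_frame("side");t=r.grab_frame("top")
o=r.get_obs();print(o["contact_force"],o["tcp_pos"])
a=cv2.resize(s[200:290,295:350],None,fx=6.5,fy=6.5,interpolation=cv2.INTER_CUBIC)
b=cv2.resize(t[165:215,310:354],None,fx=8,fy=8,interpolation=cv2.INTER_CUBIC)
q=np.zeros((590,800,3),np.uint8);q[:a.shape[0],:a.shape[1]]=a;q[:400,440:792]=b
cv2.imwrite("pics/crop6.png",q)
E
```

```text
[0.03543823 0.26605453 3.65051165] [ 0.60333945 -0.04899107  0.08777606]
```

View pics/crop6.png

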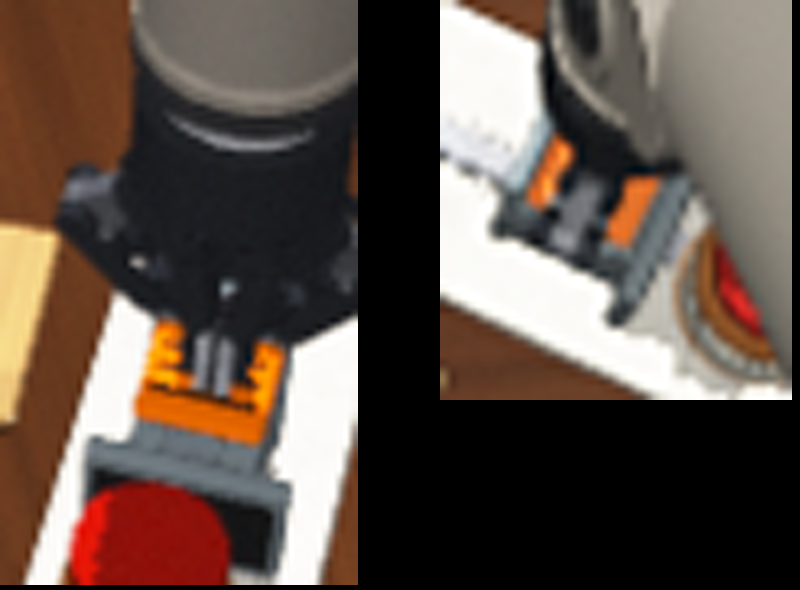

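Contact: the finger rests on the pad at side crop (212,395), with force rising to 2.3–3.6 N (the spring) from TCP z ≈ 0.091. Now I press to the stop.

>>> arm_command:
  increments:
    - [[0, 0, -0.001], [0, 0, 0], 0]
    - [[0, 0, -0.003], [0, 0, 0], 0]
    - [[0, 0, -0.004], [0, 0, 0], 0]
    - [[0, 0, -0.004], [0, 0, 0], 0]

```text
clock: 8.8
tcp_pos: [0.6034, -0.049, 0.0836]
orientation: [-3.056, 0.728, -0.001]
contact_force: [-0.5, -0.4, 4.7]
grip_width: -0.0001
```

>>> arm_command:
  increments:
    - [[0, 0, -0.001], [0, 0, 0], 0]
    - [[0, 0, -0.0015], [0, 0, 0], 0]
    - [[0, 0, -0.0015], [0, 0, 0], 0]

```text
clock: 9.1
tcp_pos: [0.6034, -0.049, 0.0824]
orientation: [-3.056, 0.728, -0.001]
contact_force: [-0.3, 0.2, 5.5]
grip_width: 0.0002
```

The pad is about 7.5 mm down (5.5 N). Pushing back along (0.451, 0.893).

>>> arm_command:
  increments:
    - [[0.0009, 0.0018, 0], [0, 0, 0], 0]
    - [[0.0018, 0.0036, 0], [0, 0, 0], 0]
    - [[0.0027, 0.0054, 0], [0, 0, 0], 0]
    - [[0.0036, 0.0071, 0], [0, 0, 0], 0]
    - [[0.0045, 0.0089, 0], [0, 0, 0], 0]
    - [[0.0054, 0.0107, 0], [0, 0, 0], 0]
    - [[0.0063, 0.0125, 0], [0, 0, 0], 0]
    - [[0.0063, 0.0125, 0], [0, 0, 0], 0]

```text
clock: 9.9
tcp_pos: [0.6095, -0.037, 0.0824]
orientation: [3.055, -0.729, 0.0]
contact_force: [0.1, 0.2, 6.1]
grip_width: -0.0001
```

>>> arm_command:
  increments:
    - [[0.0009, 0.0018, 0], [0, 0, 0], 0]
    - [[0.0018, 0.0036, 0], [0, 0, 0], 0]
    - [[0.0027, 0.0054, 0], [0, 0, 0], 0]
    - [[0.0036, 0.0071, 0], [0, 0, 0], 0]
    - [[0.0045, 0.0089, 0], [0, 0, 0], 0]

```text
clock: 10.4
tcp_pos: [0.6138, -0.0285, 0.0824]
orientation: [3.055, -0.729, -0.0]
contact_force: [-1.1, -2.0, 7.0]
grip_width: -0.0001
```

>>> arm_command:
  increments:
    - [[0.0009, 0.0018, 0], [0, 0, 0], 0]
    - [[0.0018, 0.0036, 0], [0, 0, 0], 0]
    - [[0.0027, 0.0054, 0], [0, 0, 0], 0]
    - [[0.0036, 0.0071, 0], [0, 0, 0], 0]
    - [[0.0045, 0.0089, 0], [0, 0, 0], 0]
    - [[0.0054, 0.0107, 0], [0, 0, 0], 0]
    - [[0.0063, 0.0125, 0], [0, 0, 0], 0]
    - [[0.0072, 0.0143, 0], [0, 0, 0], 0]
    - [[0.0081, 0.0161, 0], [0, 0, 0], 0]
    - [[0.009, 0.0179, 0], [0, 0, 0], 0]

```text
clock: 11.4
tcp_pos: [0.6229, -0.0107, 0.0824]
orientation: [3.054, -0.729, 0.0]
contact_force: [-0.8, -3.0, 7.0]
grip_width: 0.0001
```

```bash
python3 - <<'E'
from h import *
s=r.grab_frame("side");t=r.grab_frame("top")
o=r.get_obs();print(o["contact_force"],o["tcp_pos"])
a=cv2.resize(s[200:300,285:355],None,fx=5.5,fy=5.5,interpolation=cv2.INTER_CUBIC)
b=cv2.resize(t[150:215,285:355],None,fx=5.7,fy=5.7,interpolation=cv2.INTER_CUBIC)
q=np.zeros((550,800,3),np.uint8);q[:a.shape[0],:a.shape[1]]=a;q[:b.shape[0],400:400+b.shape[1]]=b
cv2.imwrite("pics/crop7.png",q)
E
```

```text
[ 0.47408178 -1.47702709  5.82568146] [ 0.62311059 -0.01023668  0.08242449]
```

View pics/crop7.png

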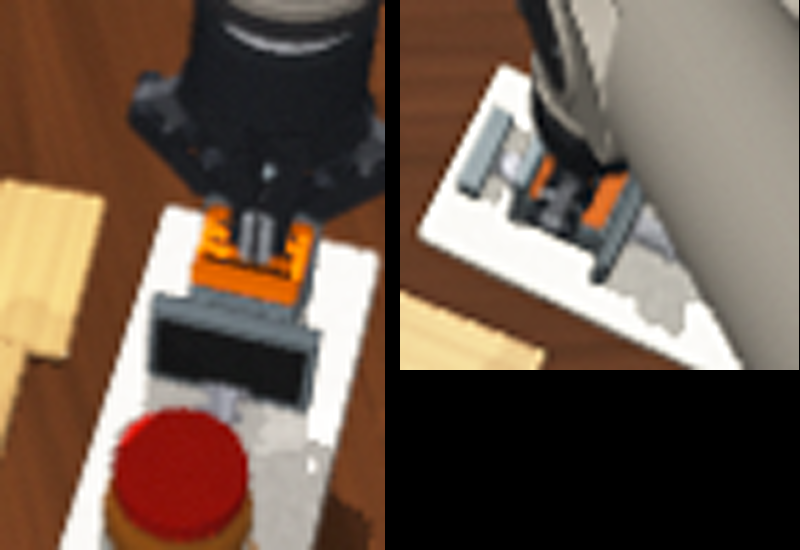

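The jaw has slid back: the plate at side crop (235,350) is well clear of the jar, and the end stop is still ahead of the lip at top crop (485,150). Continuing.

>>> arm_command:
  increments:
    - [[0.0009, 0.0018, 0], [0, 0, 0], 0]
    - [[0.0018, 0.0036, 0], [0, 0, 0], 0]
    - [[0.0027, 0.0054, 0], [0, 0, 0], 0]
    - [[0.0036, 0.0071, 0], [0, 0, 0], 0]
    - [[0.0045, 0.0089, 0], [0, 0, 0], 0]
    - [[0.0054, 0.0107, 0], [0, 0, 0], 0]
    - [[0.0063, 0.0125, 0], [0, 0, 0], 0]
    - [[0.0072, 0.0143, 0], [0, 0, 0], 0]

```text
clock: 12.3
tcp_pos: [0.6301, 0.0036, 0.0824]
orientation: [3.054, -0.729, 0.0]
contact_force: [-1.0, -1.5, 7.0]
grip_width: 0.0002
```

>>> arm_command:
  increments:
    - [[0.0009, 0.0018, 0], [0, 0, 0], 0]
    - [[0.0018, 0.0036, 0], [0, 0, 0], 0]
    - [[0.0027, 0.0054, 0], [0, 0, 0], 0]
    - [[0.0036, 0.0071, 0], [0, 0, 0], 0]

```text
clock: 12.7
tcp_pos: [0.6329, 0.0084, 0.0823]
orientation: [3.051, -0.731, -0.002]
contact_force: [-2.9, -6.0, 9.6]
grip_width: 0.0001
```

>>> arm_command:
  increments:
    - [[0.0009, 0.0018, 0], [0, 0, 0], 0]
    - [[0.0018, 0.0036, 0], [0, 0, 0], 0]
    - [[0.0027, 0.0054, 0], [0, 0, 0], 0]

```text
clock: 13.0
tcp_pos: [0.6356, 0.0136, 0.0823]
orientation: [3.051, -0.731, -0.002]
contact_force: [-5.5, -12.1, 10.9]
grip_width: -0.0001
```

```bash
python3 - <<'E'
from h import *
s=r.grab_frame("side");t=r.grab_frame("top")
o=r.get_obs();print(o["contact_force"],o["tcp_pos"])
a=cv2.resize(s[200:300,285:355],None,fx=5.5,fy=5.5,interpolation=cv2.INTER_CUBIC)
b=cv2.resize(t[150:215,285:355],None,fx=5.7,fy=5.7,interpolation=cv2.INTER_CUBIC)
q=np.zeros((550,800,3),np.uint8);q[:a.shape[0],:a.shape[1]]=a;q[:b.shape[0],400:400+b.shape[1]]=b
cv2.imwrite("pics/crop8.png",q)
E
```

```text
[-3.77853485 -6.70053647  8.86315534] [0.63551532 0.01349304 0.08232821]
```

View pics/crop8.png

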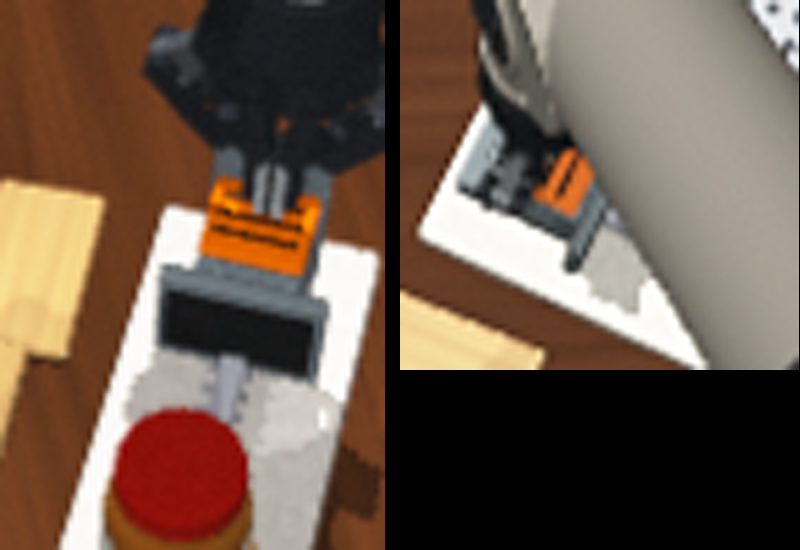

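```bash
python3 - <<'E'
from h import *
H=np.array([.597,-.0615]);a=np.radians(63.2);yh=np.array([np.cos(a),np.sin(a)]);xh=np.array([yh[1],-yh[0]])
f=lambda x,y:(285+x/5.5,200+y/5.5)
for nm,p,z in(("plate L",(160,268),.086),("plate R",(328,303),.086),("pad front-bottom L",(203,252),.09),("old plate L",(152,296),.086),("old plate R",(318,330),.086)):
    P=onz("side",f(*p),z)[:2]-H;print(nm,(P@xh).round(4),(P@yh).round(4))
g=lambda x,y:(285+(x-400)/5.7,150+y/5.7)
for nm,p,z in(("plate end (top)",(570,270),.086),("endstop near corner",(470,190),.05),("padfront L",(570,218),.1),("lip end?",(505,205),.086)):
    P=onz("top",g(*p),z)[:2]-H;print(nm,(P@xh).round(4),(P@yh).round(4))
o=r.get_obs();P=o["tcp_pos"][:2]-H;print("tcp",P@xh,P@yh)
E
```

```text
plate L -0.0393 0.0394
plate R 0.0386 0.041
pad front-bottom L -0.0219 0.0506
old plate L -0.0391 0.0233
old plate R 0.0371 0.0254
plate end (top) -0.0537 0.039
endstop near corner -0.0292 0.1081
padfront L -0.0312 0.0506
lip end? -0.0366 0.0854
tcp 0.0005655476752850989 0.08430341722635001
```

The plate has moved 58 mm in all, and by geometry the lip's back is at y ≈ 100 mm (stop at 102). I'll push a bit harder to make sure it's home.

>>> arm_command:
  increments:
    - [[0.0009, 0.0018, 0], [0, 0, 0], 0]
    - [[0.0018, 0.0036, 0], [0, 0, 0], 0]
    - [[0.0018, 0.0036, 0], [0, 0, 0], 0]

```text
clock: 13.4
tcp_pos: [0.6355, 0.0136, 0.0823]
orientation: [3.045, -0.733, -0.006]
contact_force: [-9.5, -13.3, 16.9]
grip_width: 0.0002
```

>>> arm_command:
  increments:
    - [[0.0009, 0.0018, 0], [0, 0, 0], 0]
    - [[0.0018, 0.0036, 0], [0, 0, 0], 0]
    - [[0.0018, 0.0036, 0], [0, 0, 0], 0]

```text
clock: 13.7
tcp_pos: [0.6355, 0.0136, 0.0823]
orientation: [3.039, -0.735, -0.011]
contact_force: [-15.3, -20.2, 23.4]
grip_width: -0.0001
```

```bash
python3 - <<'E'
from h import *
s=r.grab_frame("side");cv2.imwrite("pics/side9.png",s)
o=r.get_obs();print(o["contact_force"],o["tcp_pos"],o["clock"])
old=cv2.imread("pics/crop8.png")[:, :385]; 
# shift of the plate patch against the previous frame
T=cv2.resize(old,(70,100),interpolation=cv2.INTER_AREA)[46:70,26:62]
m=cv2.matchTemplate(s[200:300,285:355],T,cv2.TM_CCOEFF_NORMED);_,v,_,l=cv2.minMaxLoc(m);print(v,l,"was (26,46)")
E
```

```text
[-16.9679472  -19.30279695  23.38724221] [0.63547414 0.01355486 0.08224386] 13.75
0.9991605281829834 (26, 46) was (26,46)
```

At 25 N the TCP doesn't advance and the plate hasn't moved at all, with the pad at its 8 mm stop, so the jaw is home. I'll take off the excess push, then lift straight up.

>>> arm_command:
  increments:
    - [[-0.0015, -0.003, 0], [0, 0, 0], 0]
    - [[-0.003, -0.006, 0], [0, 0, 0], 0]
    - [[-0.003, -0.006, 0], [0, 0, 0], 0]

```text
clock: 14.05
tcp_pos: [0.6356, 0.0135, 0.0823]
orientation: [3.049, -0.732, -0.003]
contact_force: [-5.3, -8.1, 11.5]
grip_width: 0.0
```

>>> arm_command:
  increments:
    - [[0, 0, 0.004], [0, 0, 0], 0]
    - [[0, 0, 0.01], [0, 0, 0], 0]
    - [[0, 0, 0.02], [0, 0, 0], 0]
    - [[0, 0, 0.04], [0, 0, 0], 0]
    - [[0, 0, 0.07], [0, 0, 0], 0]
    - [[0, 0, 0.1], [0, 0, 0], 0]
    - [[-0.03, -0.03, 0.13], [0, 0, 0], 0]
    - [[-0.06, -0.06, 0.13], [0, 0, 0], 0]
    - [[-0.08, -0.09, 0.13], [0, 0, 0], 0]
    - [[-0.1, -0.13, 0.13], [0, 0, 0], 0]

```text
clock: 15.05
tcp_pos: [0.5353, -0.1114, 0.2117]
orientation: [-3.056, 0.725, 0.002]
contact_force: [1.1, -0.4, -0.7]
grip_width: -0.0002
```

>>> arm_command:
  increments:
    - [[-0.02, -0.04, 0], [0, 0, 0], 0]
    - [[-0.04, -0.08, 0], [0, 0, 0], 0]
    - [[-0.06, -0.12, 0], [0, 0, 0], 0]
    - [[-0.08, -0.16, 0], [0, 0, 0], 0]
    - [[-0.1, -0.2, 0], [0, 0, 0], 0]
    - [[-0.12, -0.24, 0], [0, 0, 0], 0]
    - [[-0.12, -0.24, 0], [0, 0, 0], 0]

```text
clock: 15.75
tcp_pos: [0.4118, -0.3579, 0.2111]
orientation: [3.05, -0.744, -0.005]
contact_force: [0.0, -0.4, -0.7]
grip_width: -0.0002
```

```bash
python3 - <<'E'
from h import *
s=r.grab_frame("side");t=r.grab_frame("top");o=r.get_obs();print(o["contact_force"],o["tcp_pos"],o["clock"])
s0=cv2.imread("pics/side0.png");t0=cv2.imread("pics/top0.png")
for n,i0,i in(("side",s0,s),("top",t0,t)):
  for nm,lo,hi in(("orange",(8,180,150),(22,255,255)),("red",(0,200,120),(4,255,255))):
    for tag,im in(("old",i0),("new",i)):
        print(n,nm,tag,[(np.round(cv2.minAreaRect(c)[0],1).tolist(),np.round(cv2.minAreaRect(c)[1],1).tolist()) for c in blobs(im,lo,hi) if 200<c[:,0,0].mean()<400 and 150<c[:,0,1].mean()<330])
a=cv2.resize(s[225:340,280:355],None,fx=5,fy=5,interpolation=cv2.INTER_CUBIC)
b=cv2.resize(t[150:235,280:385],None,fx=4,fy=4,interpolation=cv2.INTER_CUBIC)
q=np.zeros((575,800,3),np.uint8);q[:575,:375]=a;q[:340,380:800]=b
cv2.imwrite("pics/crop10.png",q)
E
```

```text
[ 0.02975991  0.84350266 -0.22004053] [ 0.41566496 -0.35220991  0.21123384] 15.85
side orange old [([326.9, 257.7], [19.6, 15.5])]
side orange new [([331.9, 238.8], [20.1, 14.4])]
side red old [([258.4, 159.7], [21.7, 96.3]), ([317.5, 285.5], [23.0, 23.0]), ([226.5, 294.0], [14.0, 15.0])]
side red new [([258.4, 159.7], [21.8, 96.3]), ([317.5, 286.0], [22.0, 23.0])]
top orange old [([329.9, 185.2], [13.4, 14.8])]
top orange new [([312.1, 176.8], [13.4, 14.8])]
top red old [([353.0, 198.0], [18.0, 18.0]), ([340.0, 269.5], [11.0, 12.0])]
top red new [([353.5, 198.0], [17.7, 17.7]), ([339.5, 269.5], [11.0, 11.0])]
```

View pics/crop10.png

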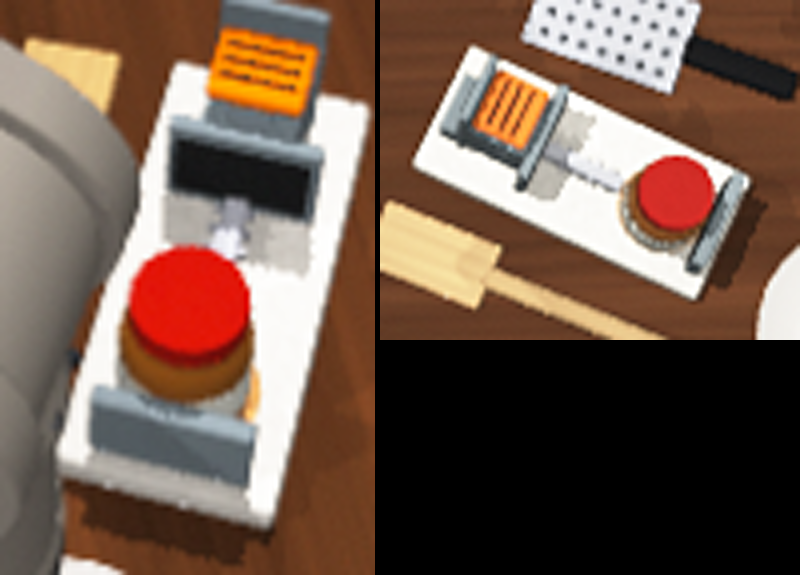

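The final view shows the jaw flush against the end stop (top crop (462,110)) and the pad up again with its old outline size. The jar, at (190,310) in the side crop, hasn't moved and the arm is clear. Handing in.

```bash
python3 -c "
from bench import r
print(r.hand_in())"
```

```text
the job is handed in; nothing more can be done
None
```

I opened the jar holder and handed the job in at 15.9 s. I pressed the orange pad to its 8 mm stop with the shut fingertips, pushed the jaw back to the end stop with the pad held down, then lifted straight off.

**Last checks:**
- **Jaw home:** it moved about 58 mm. At about 25 N of push neither the fingertip nor the jaw moved any further, and the top view shows it flush with the end stop.
- **Pad:** it's back up, with the same outline in the pictures as at the start.
- **Jar and other things:** the jar's lid is within half a pixel of where it was. The loaf bin and the small look-alike jar haven't moved either. I didn't measure the plate, spatula and grater at the end; the fingers never went near them, and the spatula and grater looked unmoved in the last picture.
- **Robot:** it's clear of everything, with no contact force beyond sensor noise.

**What disagreed:** contact with the pad came with the TCP about 31 mm lower than the stated 17 mm fingertip length implies. I went by the measured force and the pictures instead. In my first measurements the two views differed by a few mm on the pad's position, and triangulation put the jar's lid about 10 mm too low.

I viewed 10 pictures, two more than planned but within the limit of 12.

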